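Start up the router bench

ROBOT

A 6-joint arm with a two-finger parallel gripper is mounted at the origin on the work surface. World frame = base frame: x ahead of the robot, y to its left, z up, the work surface at z = 0. Lengths are in m, angles in rad, forces in N, time in s.
With the tool pointing down it reaches from about 0.425 to 0.95 m from the base axis. Payload 3.5 kg.
Tool frame: the origin (TCP) lies midway between the tips of the shut fingers; the grasp point (between the pads) lies 19 mm behind it; z points along the fingers, y is the line along which they close (so a half turn about z gives the same grasp; the last joint's range is limited). The gripper opens to 85 mm and grips with 20 to 120 N. Pads are 22 mm wide; open, the fingers measure 114 mm over their backs; the gripper's body (76 mm by 85 mm) begins 54 mm behind the grasp point. The pads swing forward as they close: fully open they stand 13 mm farther back than shut.
Start: joints at [-1.452, 0.286, 1.577, -0, 1.279, -0.15], TCP at [0.179, -0.651, 0.231] pointing down, gripper open.
Joint ranges: [-2.77, 2.77], [-0.9, 2.22], [0.21, 2.48], [-1.53, 4.67], [0.24, 2.81], [-2.84, 2.84]. Speed limits (rad/s): [2.79, 2.79, 3.14, 3.14, 3.14, 3.14].

INTERFACE

Orientations are given as a unit quaternion [x, y, z, w].
In Python, from plant import ctrl gives the robot as it stands. The module is installed in compiled form; this text tells all that it offers.
- The arm moves only by the shell command python3 -m inch 'ROWS' [FORCE]. ROWS is JSON, a list of rows, each a list of 5 numbers: the closure, from 0 (fully open) to 1 (shut), then the shift along the tool's x, y, z in m, then the turn about the tool's z in degrees. A call has 1 to 5 rows; each row is the pose to reach, as a shift and turn from the pose commanded when the call began, along the tool's axes at that moment; what a row does not reach only later rows make up. A row lasts 1/12 s, in which the tool goes at most 41.7 mm and 7.16 degrees, less where a joint would pass 70% of its speed; a pose out of reach is approached as far as the arm can. A call with a gripper value outside its range is refused whole. The fingers move at their own pace and stop on an object; FORCE is the grip in N (left out, the last holds). Time passes only in rows, so rows that repeat a pose let the fingers close. It gives the time, the measured TCP pose, the force, the opening and the grip force at its end, in the units of the state.
- ctrl.get_state(): the state, without advancing time (a new reading comes with each control period).
- ctrl.read_camera(name): name is "scene" or "side" or "wrist"; returns a dict with "pixels" (384x512x3 uint8, red, green, blue), "depth" (384x512 float32, m along the optical axis (not along the pixel's ray), 0 where there is no reading), "fx", "fy", "cx", "cy" (pixels), "xyz" and "rotation" of the camera in the world; the wrist camera has in their place "mount" (4x4, takes a point from camera to tool coordinates, whose origin is the TCP and whose axes are the flange's). Camera axes: x right, y down, z forward; pixel columns grow to the right and rows downward; lengths in m; the calibration is good to about 2 mm. A picture is of the moment at which its call begins: read the wrist's pose just before it.
- ctrl.sign_off(): hands the job in; it is judged then, once.
Trained networks look in a picture, given as the dict that the camera call returned (one of the last four; its "shot" number tells which), for a name from the list of things; names that differ only in an ending like _2 or _b are one class to them, and where a whole thing is asked for, a point or a joint stands for the part that bears it (a point fixed in the world has none). Each returns a list of dicts, best first, with "score" (0 to 1); they miss things now and then, are a little off and sometimes report something else, mostly with a low value. They report only what shows in the picture. A call takes as long as a camera call. They do not tell look-alikes from the thing itself.
- ctrl.spot_in(query, picture): "at" ([column, row] in pixels, amid what is visible of it).
- ctrl.tip_of(query, picture): "at" ([column, row] in pixels: a listed point, or the origin of a listed thing).
The state is a dict: "time": time; "qpos": joint angles; "dq": joint speeds; "joint_efforts": joint torques, N m; "eef_pos": TCP position; "tcp_rot": TCP orientation; "contact_force": force on the tool from outside, world axes, zero at the start; "wrist_torque": the same for the moment, N m; "opening": opening from 0.0 (shut) to 1.0 (fully open); "finger_force": force on a finger pad.
Only numpy, scipy, OpenCV 4.12 (cv2) and the standard library are available. Lean on these libraries where they do the work, as an engineer would, in place of code of your own. Each camera call takes 0.05 s, during which the arm holds its last target. There are 200 camera calls.

TASK

Get the router bench running by pressing three controls in this order: tip the mains rocker over fully by pressing its raised end (away from the cable gland), push the round button on the hand remote down until it stays in (dust collector), then press the small start button on the router's switch box all the way in and let it spring back out. Only press: pick nothing up, leave the remote lying where it is, and leave the maple blocks and sanding block undisturbed. Do not press the remote's oblong button or the big mushroom stop button.

Things in the scene. Friction and masses are not known exactly. Their poses are not given: they have to be found in the camera images.
- mains_box: White mains box fixed to the bench, 120 (x) by 90 (y) by 50 mm high, with a black rocker on top; origin at the centre of its underside, z up. A black round cable gland sticks 26 mm out of its -x face (the side away from the end to press). The rocker's pivot runs along the box's y, over the centre, 56 mm above the bench.
- mains_rocker (a joint): Tilt of the V-shaped rocker (two black wings, each 36 mm long along the box's x and 36 mm wide). 0 = off: the wing on the box's +x side stands raised by 0.4 rad (its tip about 78 mm above the bench) and the other lies level (top 64 mm above the bench). 0.4 = fully on: the +x wing lies level. It has no spring and stays where it is left; about 2 to 5 N pressed down near the tip of the raised wing moves it.
- rocker_raised_end (a point): Point to press: on the upper face of the rocker's +x wing, 26 mm from the pivot; it moves with the wing, about 73 mm above the bench when off and 64 mm when fully on.
- remote_center (a point): Centre (half-way up, 12 mm above the bench) of the loose white hand remote lying on the bench, 300 g or so, 150 (x) by 56 (y) by 24 mm high, z up. It has two black buttons on top: a round one 42 mm from this point towards its +x end and an oblong one 42 mm towards its -x end.
- dust_button (a joint): Depth of the round button of the remote (28 mm across), m: 0 = out, 0.006 = fully in. It has no spring: it needs about 3 N and stays in when pushed.
- dust_button_top (a point): Centre of the top face of the round button, 8 mm above the remote's top (32 mm above the bench) when out, 26 mm above the bench when in.
- oblong_button (a joint): Depth of the oblong button of the remote (16 by 38 mm, standing across the remote), m: 0 = out, 0.006 = in; springy. Must not be pressed.
- oblong_button_top (a point): Centre of the top face of the oblong button, 32 mm above the bench.
- switch_box: Aluminium switch box of the router, fixed to the bench, 85 (x) by 150 (y) by 46 mm high; origin at the centre of its underside, z up. Small black start button 42 mm from the centre on its +y side, big black mushroom-headed stop button 42 mm from the centre on its -y side.
- start_button (a joint): Depth of the small start button (24 mm across), m: 0 = out, 0.006 = fully in. Springs back out; starts to move at 1.5 N, fully in at 4.5 N.
- start_button_top (a point): Centre of the top face of the start button, 56 mm above the bench when out, 50 mm when fully in.
- stop_button (a joint): Depth of the mushroom stop button (head 42 mm across), m: 0 = out, 0.006 = in; springy. Must not be pressed.
- stop_button_top (a point): Centre of the top of the mushroom head, 76 mm above the bench.
- maple_long: Loose maple scrap block, 45 (x) by 110 (y) by 38 mm high, origin at the centre of its underside. Bystander.
- maple_short: Loose maple scrap block, 55 by 60 by 45 mm high, origin at the centre of its underside. Bystander.
- sanding_block: Loose yellow sanding block, 66 (x) by 115 (y) by 32 mm high, origin at the centre of its underside. Bystander.
Not all that is in view belongs to the job. Of the things shaped like the part that bears remote_center, the white one is meant. What is shaped like the switch_box but yellow is not meant.

How it is judged:
On the way, in this order (a step that is already met when the one before it is completed fails the run):
1. the mains rocker is tipped fully on (value of joint mains_rocker above 0.34 rad), for 0.1 s.
2. the round button on the remote is pushed in (value of joint dust_button above 0.0045 m), for 0.1 s.
3. the start button is pressed in (value of joint start_button above 0.0045 m), for 0.05 s.
At the end, for the whole second after the job is handed in: Rocker at 0.34 rad or more (on), the remote's round button in by at least 4.5 mm, the start, stop and oblong buttons out (within 1.5 mm), the remote flat on the bench within 25 mm of where it lay, and each bystander within 20 mm of where it stood (value of joint mains_rocker above 0.34 rad and value of joint dust_button above 0.0045 m and value of joint each of start_button, stop_button, oblong_button below 0.0015 m and distance of remote_center from where it was at the start of the episode below 0.025 m and angle between remote_center's own z axis and vertical below 0.1 rad and distance of each of maple_long, maple_short, sanding_block from where it was at the start of the episode below 0.02 m); the robot touches nothing.
It fails at once if the dust collector's button is pressed in before the mains is on (value of joint dust_button above 0.003 m and value of joint mains_rocker below 0.3 rad).
It fails at once if the start button is pressed in before the dust collector is on (value of joint start_button above 0.003 m and value of joint dust_button below 0.004 m).
It fails at once if the mushroom stop button or the remote's oblong button is pressed (value of joint any of stop_button, oblong_button above 0.003 m).
It fails at once if the remote is lifted, or shoved more than 25 mm (height (world z) of remote_center above 0.027 m or distance of remote_center from where it was at the start of the episode above 0.025 m).
It fails at once if a maple block or the sanding block is moved more than 20 mm (distance of any of maple_long, maple_short, sanding_block from where it was at the start of the episode above 0.02 m).
It also fails if it takes over 48 s, if anything falls off the work surface, if the arm or the gripper's body presses on something with over 40 N, if the wrist force passes 120 N, or if a joint passes its speed limit or range.

## Working session

There is one attempt and no reset: what is moved stays moved. The work goes in short steps, Python scripts to look and compute and a shell command to move; the robot and the scene stay as the last step left them, time stands still between calls to the robot, and variables do not carry over. Pictures are saved under pics/ and viewed, at most 10 in all, crops included, and the job is handed in when it is done.

```bash
mkdir -p pics; cat > h.py <<'E'
import numpy as np, cv2
from plant import ctrl
from scipy.spatial.transform import Rotation as R
def pose(c,st=None):
    if "mount" in c:
        T=np.eye(4);T[:3,:3]=R.from_quat(st["tcp_rot"]).as_matrix();T[:3,3]=st["eef_pos"];T=T@np.array(c["mount"]);return T[:3,:3],T[:3,3]
    r=np.array(c["rotation"]); 
    if r.shape!=(3,3): r=R.from_quat(r).as_matrix()
    return r,np.array(c["xyz"])
def at_z(c,uv,z,st=None):
    r,t=pose(c,st);d=r@np.array([(uv[0]-c["cx"])/c["fx"],(uv[1]-c["cy"])/c["fy"],1]);return t+d*(z-t[2])/d[2]
def dep(c,uv,st=None):
    r,t=pose(c,st);z=c["depth"][int(round(uv[1])),int(round(uv[0]))];return t+r@np.array([(uv[0]-c["cx"])/c["fx"],(uv[1]-c["cy"])/c["fy"],1])*z
PT=dict(rocker_raised_end=.073,dust_button_top=.032,oblong_button_top=.032,start_button_top=.056,stop_button_top=.076,mains_box=0,switch_box=0,remote_center=.012,maple_long=0,maple_short=0,sanding_block=0)
def find(c,names,st=None):
    for n in names:
        for d in ctrl.tip_of(n,c)[:3]:
            print(n,round(d["score"],2),np.round(d["at"]),"z-plane",np.round(at_z(c,d["at"],PT[n],st),3),"depth",np.round(dep(c,d["at"],st),3))
E
python3 - <<'E'
from h import *
for n in("scene","side"):
    c=ctrl.read_camera(n);cv2.imwrite(f"pics/{n}0.png",c["pixels"][:,:,::-1]);print(n);find(c,list(PT))
s=ctrl.get_state();print(s["time"],s["eef_pos"],s["tcp_rot"])
E
```

```text
scene
rocker_raised_end 0.65 [179. 122.] z-plane [ 0.545 -0.305  0.073] depth [ 0.546 -0.303  0.075]
dust_button_top 0.63 [352. 304.] z-plane [0.514 0.492 0.032] depth [0.513 0.492 0.03 ]
dust_button_top 0.6 [286. 262.] z-plane [0.576 0.29  0.032] depth [0.576 0.29  0.032]
dust_button_top 0.44 [311. 247.] z-plane [0.49  0.303 0.032] depth [0.489 0.302 0.03 ]
oblong_button_top 0.56 [312. 247.] z-plane [0.488 0.303 0.032] depth [0.485 0.301 0.025]
start_button_top 0.51 [254. 183.] z-plane [0.493 0.039 0.056] depth [0.493 0.039 0.056]
start_button_top 0.35 [258. 123.] z-plane [ 0.33  -0.144  0.056] depth [ 0.329 -0.145  0.054]
stop_button_top 0.56 [246. 101.] z-plane [ 0.311 -0.235  0.076] depth [ 0.31  -0.237  0.074]
stop_button_top 0.53 [238. 160.] z-plane [ 0.487 -0.049  0.076] depth [ 0.485 -0.051  0.073]
mains_box 0.88 [185. 132.] z-plane [ 0.532 -0.311  0.   ] depth [ 0.547 -0.275  0.046]
switch_box 0.92 [248. 181.] z-plane [ 0.481 -0.004  0.   ] depth [0.498 0.017 0.044]
switch_box 0.9 [252. 126.] z-plane [ 0.325 -0.182  0.   ] depth [ 0.348 -0.153  0.043]
remote_center 0.81 [300
[... 1477 characters left out ...]
enter 0.72 [283. 191.] z-plane [ 0.498 -0.016  0.012] depth [0.491 0.024 0.057]
remote_center 0.62 [239. 280.] z-plane [0.544 0.299 0.012] depth [0.541 0.305 0.025]
maple_long 0.8 [224. 145.] z-plane [ 0.738 -0.188  0.   ] depth [ 0.723 -0.15   0.035]
maple_long 0.45 [292. 134.] z-plane [ 0.522 -0.299  0.   ] depth [ 0.516 -0.259  0.032]
maple_short 0.7 [209. 186.] z-plane [0.726 0.008 0.   ] depth [0.711 0.04  0.038]
maple_short 0.57 [284. 188.] z-plane [ 0.499 -0.037  0.   ] depth [0.492 0.006 0.048]
sanding_block 0.62 [199. 226.] z-plane [0.702 0.158 0.   ] depth [0.688 0.181 0.035]
1.2 [ 0.1792958  -0.65073603  0.23130081] [ 9.90981786e-01  1.33996640e-01 -5.82088123e-06 -1.22225626e-05]
```

View pics/scene0.png

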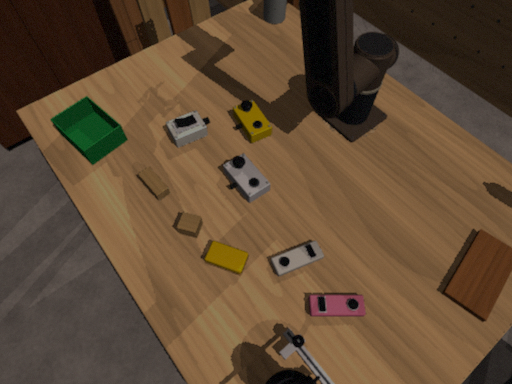

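View pics/side0.png

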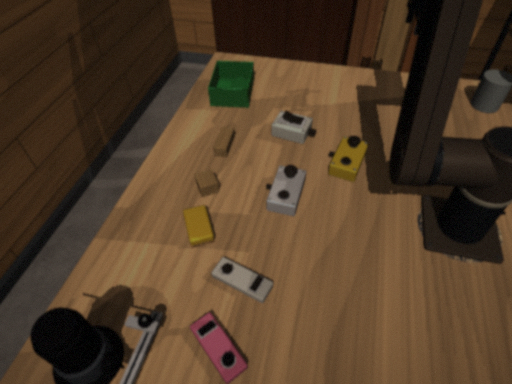

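The scene view shows:
- The mains box is at (187,127), with the gland at (207,121) on the robot's side, so the raised wing is the far one.
- The grey switch box is at (246,177), with start at (254,183) and stop at (238,161).
- The white remote is at (297,259), with the round button at (285,262) and the oblong at (316,248).

The yellow box and the pink remote are decoys.

The side view agrees, with the gland at (312,133), start at (283,194) and the round button at (228,268).

Next I move above the mains box with the fingers shut.

```bash
python3 -m inch '[[1,0.035,-0.019,0,0],[1,0.07,-0.038,0,0],[1,0.105,-0.057,0,0],[1,0.14,-0.077,0,0],[1,0.175,-0.096,0,0]]' 40
python3 -m inch '[[1,0.035,-0.019,0,0],[1,0.07,-0.038,0,0],[1,0.105,-0.057,0,0],[1,0.14,-0.077,0,0],[1,0.175,-0.096,0,0]]'
python3 -m inch '[[1,0.035,-0.019,0,0],[1,0.07,-0.04,0,0],[1,0.07,-0.04,0,0]]'
python3 - <<'E'
from h import *
s=ctrl.get_state();c=ctrl.read_camera("wrist");cv2.imwrite("pics/w1.png",c["pixels"][:,:,::-1]);find(c,["rocker_raised_end","mains_box"],s)
print(np.round(c["mount"],3),s["qpos"],s["eef_pos"],s["tcp_rot"])
E
```

```text
time: 1.62
eef_pos: [0.3235, -0.5103, 0.2314]
tcp_rot: [0.991, 0.134, 0.0, 0.0]
contact_force: [0.3, -0.1, 0.5]
opening: 0.297
finger_force: 0.0
time: 2.03
eef_pos: [0.4669, -0.371, 0.2317]
tcp_rot: [0.991, 0.134, 0.0, 0.0]
contact_force: [0.5, -0.8, 0.8]
opening: -0.002
finger_force: 0.0
time: 2.28
eef_pos: [0.5265, -0.3102, 0.2316]
tcp_rot: [0.991, 0.137, 0.001, -0.001]
contact_force: [-0.0, -0.5, -0.0]
opening: 0.003
finger_force: 0.0
rocker_raised_end 0.91 [255. 154.] z-plane [ 0.548 -0.304  0.073] depth [ 0.547 -0.304  0.071]
mains_box 0.72 [252. 159.] z-plane [ 0.527 -0.307  0.   ] depth [ 0.541 -0.303  0.069]
mains_box 0.24 [  7. 125.] z-plane [ 0.487 -0.015  0.   ] depth [ 0.501 -0.049  0.045]
[[ 0.    -0.952 -0.307  0.079]
 [ 1.     0.    -0.001  0.   ]
 [ 0.001 -0.307  0.952 -0.142]
 [ 0.     0.     0.     1.   ]] [-0.6996295   0.14678519  1.74035499  0.00323854  1.25404952  0.59478834] [ 0.52648708 -0.31023633  0.23155827] [ 9.90535166e-01  1.37250417e-01  1.27843365e-03 -8.79862027e-04]
```

View pics/w1.png

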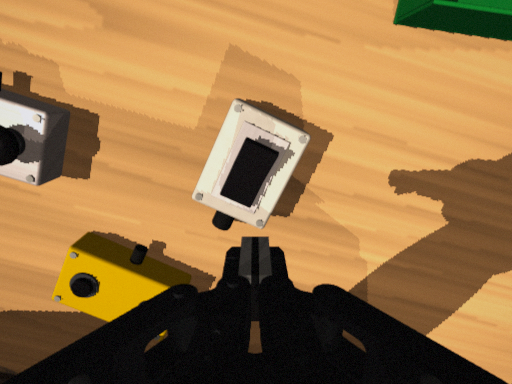

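The wrist view shows the mains box centred at about (250,165), with the gland at (222,219). The black rocker spans (245,140) to (253,207), with its raised end at the top. I check the press point against the box corners.

```bash
python3 - <<'E'
from h import *
s=ctrl.get_state();c=ctrl.read_camera("wrist")
P=np.array([at_z(c,u,.05,s) for u in [(238,101),(309,137),(262,228),(194,197)]])
ctr=P.mean(0);ax=(P[0]+P[1]-P[2]-P[3])/2;print(ctr,np.linalg.norm(ax),np.linalg.norm((P[1]+P[2]-P[0]-P[3])/2))
ax/=np.linalg.norm(ax)
print("yaw",np.degrees(np.arctan2(ax[1],ax[0])),ax)
M=R.from_quat(s["tcp_rot"]).as_matrix()
t=ctr+ax*.027;t[2]=.073;print("press",t)
for k in [-30,-20,-10,0,10,20,30]:
    q=ctr+ax*k*.001;r,o=pose(c,s);q[2]=.065;v=r.T@(q-o);uv=(v[0]/v[2]*c["fx"]+c["cx"],v[1]/v[2]*c["fy"]+c["cy"]);print(k,np.round(dep(c,uv,s),3))
print("tool shift",M.T@(t-s["eef_pos"]))
E
```

```text
[ 0.52252473 -0.31022551  0.05      ] 0.11343533076025744 0.08261527245015014
yaw -10.135387470290095 [ 0.98439468 -0.17597475  0.        ]
press [ 0.54910339 -0.31497683  0.073     ]
-30 [ 0.492 -0.305  0.063]
-20 [ 0.502 -0.307  0.063]
-10 [ 0.512 -0.309  0.063]
0 [ 0.522 -0.31   0.063]
10 [ 0.533 -0.312  0.067]
20 [ 0.544 -0.313  0.072]
30 [ 0.554 -0.315  0.076]
tool shift [0.02563033 0.0067105  0.15825877]
```

Depth along the rocker confirms the +x wing is the raised one. I descend.

```bash
python3 -m inch '[[1,0.025,0.006,0.038,0],[1,0.025,0.006,0.076,0],[1,0.025,0.006,0.114,0],[1,0.025,0.006,0.146,0],[1,0.025,0.006,0.146,0]]'
python3 -m inch '[[1,0,0,0.006,0],[1,0,0,0.012,0],[1,0,0,0.017,0],[1,0,0,0.021,0],[1,0,0,0.021,0]]'
```

```text
time: 2.9
eef_pos: [0.5429, -0.313, 0.077]
tcp_rot: [0.991, 0.133, -0.005, -0.005]
contact_force: [-1.0, -0.1, -0.5]
opening: 0.004
finger_force: 0.0
time: 3.32
eef_pos: [0.55, -0.3163, 0.0668]
tcp_rot: [0.991, 0.134, 0.002, 0.002]
contact_force: [1.6, -1.2, 3.5]
opening: -0.002
finger_force: 1.5
```

```bash
python3 -m inch '[[1,0,0,0.003,0],[1,0,0,0.003,0],[1,0,0,0.003,0]]'
```

```text
time: 3.57
eef_pos: [0.5501, -0.3161, 0.0639]
tcp_rot: [0.991, 0.134, 0.002, 0.002]
contact_force: [2.4, -1.7, 6.8]
opening: 0.001
finger_force: 3.5
```

```bash
python3 -m inch '[[1,0,0,0.002,0],[1,0,0,0.002,0],[1,0,0,0.002,0]]'
```

```text
time: 3.82
eef_pos: [0.5501, -0.3162, 0.0638]
tcp_rot: [0.991, 0.134, 0.002, 0.002]
contact_force: [0.6, 0.5, 13.7]
opening: 0.001
finger_force: 7.1
```

It has bottomed out: z held at 0.064 while the force rose. I retract and check the rocker profile.

```bash
python3 -m inch '[[1,0,0,-0.02,0],[1,0,0,-0.06,0],[1,-0.005,0,-0.1,0],[1,-0.015,0,-0.14,0],[1,-0.025,0,-0.17,0]]'
python3 -m inch '[[1,0,0,0,0],[1,0,0,0,0]]'
python3 - <<'E'
from h import *
s=ctrl.get_state();c=ctrl.read_camera("wrist");r,o=pose(c,s)
for k in [-34,-30,-20,-10,0,10,20,30,34]:
    q=np.array([.5225,-.3102,.065])+np.array([.984,-.176,0])*k*.001;v=r.T@(q-o);print(k,np.round(dep(c,(v[0]/v[2]*c["fx"]+c["cx"],v[1]/v[2]*c["fy"]+c["cy"]),s),3))
M=R.from_quat(s["tcp_rot"]).as_matrix();print(s["eef_pos"],"to remote hover",M.T@(np.array([.565,.288,.2])-s["eef_pos"]), s["qpos"])
E
```

```text
time: 4.23
eef_pos: [0.5236, -0.321, 0.2321]
tcp_rot: [0.991, 0.134, -0.0, 0.0]
contact_force: [0.1, -1.1, 0.5]
opening: 0.003
finger_force: 0.0
time: 4.4
eef_pos: [0.524, -0.3216, 0.2315]
tcp_rot: [0.991, 0.134, 0.001, 0.001]
contact_force: [1.0, -0.0, -0.7]
opening: 0.007
finger_force: 0.0
-34 [ 0.485 -0.304  0.055]
-30 [ 0.497 -0.305  0.076]
-20 [ 0.505 -0.307  0.073]
-10 [ 0.514 -0.308  0.069]
0 [ 0.523 -0.31   0.065]
10 [ 0.532 -0.312  0.063]
20 [ 0.542 -0.314  0.062]
30 [ 0.552 -0.316  0.063]
34 [ 0.556 -0.316  0.063]
[ 0.52402784 -0.32164578  0.23152481] to remote hover [ 0.20121112 -0.577004    0.03034778] [-7.15148931e-01  1.54248858e-01  1.73203092e+00 -5.08631736e-04
  1.25276003e+00  5.87291742e-01]
```

The rocker is fully on: the +x wing reads level at 0.063 and the other wing is raised. Next I move to the remote.

```bash
for i in 1; do python3 -m inch '[[1,0.0125,-0.036,0,0],[1,0.025,-0.072,0,0],[1,0.0375,-0.108,0,0],[1,0.05,-0.144,0,0],[1,0.0625,-0.18,0,0]]'; done
python3 -m inch '[[1,0.0125,-0.036,0,0],[1,0.025,-0.072,0,0],[1,0.0375,-0.108,0,0],[1,0.05,-0.144,0,0],[1,0.0625,-0.18,0,0]]'
python3 -m inch '[[1,0.0125,-0.036,0,0],[1,0.025,-0.072,0,0],[1,0.0375,-0.108,0,0],[1,0.05,-0.144,0.01,0],[1,0.0625,-0.18,0.02,0]]'
python3 -m inch '[[1,0.006,-0.018,0.005,0],[1,0.01,-0.036,0.01,0],[1,0.01,-0.036,0.01,0]]'
python3 - <<'E'
from h import *
s=ctrl.get_state();c=ctrl.read_camera("wrist");cv2.imwrite("pics/w2.png",c["pixels"][:,:,::-1]);find(c,["dust_button_top","oblong_button_top","remote_center"],s)
print(s["eef_pos"],s["tcp_rot"])
E
```

```text
time: 4.87
eef_pos: [0.5347, -0.1287, 0.2256]
tcp_rot: [0.991, 0.134, -0.003, -0.002]
contact_force: [1.0, 0.7, 0.5]
opening: 0.004
finger_force: 0.0
time: 5.28
eef_pos: [0.547, 0.0612, 0.2258]
tcp_rot: [0.991, 0.134, -0.003, -0.001]
contact_force: [0.8, 0.9, -0.3]
opening: -0.002
finger_force: 0.0
time: 5.7
eef_pos: [0.5599, 0.2509, 0.2063]
tcp_rot: [0.991, 0.134, -0.002, 0.0]
contact_force: [1.0, -0.6, 0.2]
opening: 0.001
finger_force: 0.0
time: 5.95
eef_pos: [0.5583, 0.289, 0.1937]
tcp_rot: [0.991, 0.136, -0.005, 0.0]
contact_force: [0.1, -0.9, -2.0]
opening: 0.004
finger_force: 0.0
dust_button_top 0.73 [263. 156.] z-plane [0.577 0.286 0.032] depth [0.577 0.286 0.032]
dust_button_top 0.66 [ 46. 161.] z-plane [0.513 0.493 0.032] depth [0.512 0.494 0.029]
dust_button_top 0.31 [469. 304.] z-plane [0.473 0.006 0.032] depth [0.486 0.028 0.054]
oblong_button_top 0.96 [220. 222.] z-plane [0.496 0.31  0.032] depth [0.496 0.31  0.031]
oblong_button_top 0.92 [110. 112.] z-plane [0.579 0.437 0.032] depth [0.579 0.437 0.032]
remote_center 0.93 [ 87. 137.] z-plane [0.543 0.466 0.012] depth [0.546 0.46  0.024]
remote_center 0.6 [245. 186.] z-plane [0.535 0.294 0.012] depth [0.539 0.294 0.023]
[0.55826947 0.28902986 0.1937308 ] [ 9.90694936e-01  1.36015979e-01 -4.80028045e-03  3.93949973e-04]
```

View pics/w2.png

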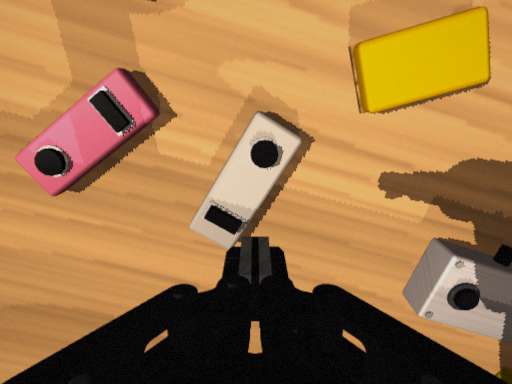

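The wrist view shows the white remote with the round button at (264,154) and the oblong at (222,219). Their measured spacing is 84.5 mm against the expected 84. I descend above the round button.

```bash
python3 -m inch '[[1,0.017,0.008,0.036,0],[1,0.017,0.008,0.072,0],[1,0.017,0.008,0.108,0],[1,0.017,0.008,0.144,0],[1,0.017,0.008,0.144,0]]'
python3 -m inch '[[1,0,0,0,0],[1,0,0,0,0]]'
```

```text
time: 6.57
eef_pos: [0.5743, 0.2798, 0.0463]
tcp_rot: [0.991, 0.133, -0.008, 0.001]
contact_force: [-2.4, -0.6, -1.1]
opening: 0.001
finger_force: 0.0
time: 6.73
eef_pos: [0.5817, 0.283, 0.0576]
tcp_rot: [0.991, 0.134, 0.002, -0.0]
contact_force: [-0.4, -0.3, 1.3]
opening: 0.003
finger_force: 0.0
```

```bash
python3 -m inch '[[1,-0.004,-0.004,0,0],[1,-0.004,-0.004,0.01,0],[1,-0.004,-0.004,0.016,0],[1,-0.004,-0.004,0.021,0],[1,-0.004,-0.004,0.021,0]]'
python3 -m inch '[[1,0,0,0.002,0],[1,0,0,0.004,0],[1,0,0,0.006,0],[1,0,0,0.007,0],[1,0,0,0.007,0]]'
```

```text
time: 7.15
eef_pos: [0.5742, 0.2858, 0.033]
tcp_rot: [0.991, 0.134, -0.001, 0.0]
contact_force: [-0.5, 0.8, -0.2]
opening: -0.0
finger_force: 0.0
time: 7.57
eef_pos: [0.5753, 0.2861, 0.0272]
tcp_rot: [0.991, 0.134, 0.0, -0.0]
contact_force: [0.6, -0.0, 0.5]
opening: -0.002
finger_force: 0.0
```

```bash
python3 -m inch '[[1,0,0,0.001,0],[1,0,0,0.002,0],[1,0,0,0.003,0],[1,0,0,0.003,0]]'
```

```text
time: 7.9
eef_pos: [0.5754, 0.2861, 0.026]
tcp_rot: [0.991, 0.134, -0.0, 0.0]
contact_force: [-4.0, -1.2, 7.8]
opening: 0.002
finger_force: 4.4
```

Fully in (z 0.026, 8 N). I lift, check it, and head towards the switch box.

```bash
python3 -m inch '[[1,0,0,-0.02,0],[1,0,0,-0.06,0],[1,0,0,-0.1,0],[1,0,0,-0.14,0],[1,0,0,-0.17,0]]'
python3 -m inch '[[1,0,0,0,0],[1,0,0,0,0]]'
python3 - <<'E'
from h import *
s=ctrl.get_state();c=ctrl.read_camera("wrist");find(c,["dust_button_top","oblong_button_top","remote_center","start_button_top","stop_button_top"],s)
M=R.from_quat(s["tcp_rot"]).as_matrix();print(s["eef_pos"],M.T@(np.array([.475,.028,.2])-s["eef_pos"]))
E
```

```text
time: 8.32
eef_pos: [0.5764, 0.2864, 0.1982]
tcp_rot: [0.991, 0.134, 0.002, -0.0]
contact_force: [1.1, 0.2, 0.7]
opening: 0.002
finger_force: 0.0
time: 8.48
eef_pos: [0.5769, 0.2865, 0.1976]
tcp_rot: [0.991, 0.134, 0.003, -0.001]
contact_force: [-0.1, -0.1, -0.8]
opening: -0.002
finger_force: 0.0
dust_button_top 0.96 [252. 173.] z-plane [0.577 0.29  0.032] depth [0.576 0.289 0.026]
dust_button_top 0.59 [ 46. 180.] z-plane [0.514 0.492 0.032] depth [0.514 0.493 0.031]
oblong_button_top 0.97 [106. 133.] z-plane [0.578 0.439 0.032] depth [0.578 0.439 0.031]
oblong_button_top 0.8 [215. 241.] z-plane [0.492 0.308 0.032] depth [0.492 0.308 0.032]
remote_center 0.63 [ 85. 155.] z-plane [0.544 0.466 0.012] depth [0.548 0.461 0.023]
[0.5769259  0.28653914 0.19755334] [-0.16690696  0.22218532 -0.00362138]
```

The button reads at z 0.026, so it is latched in and the remote has not moved. On to the switch box.

```bash
python3 -m inch '[[1,-0.021,0.028,0,0],[1,-0.042,0.056,0,0],[1,-0.063,0.084,0,0],[1,-0.084,0.112,0,0],[1,-0.105,0.14,0,0]]'
python3 -m inch '[[1,-0.021,0.028,0,0],[1,-0.042,0.056,0,0],[1,-0.06,0.082,0,0],[1,-0.06,0.082,0,0],[1,-0.06,0.082,0,0]]'
python3 - <<'E'
from h import *
s=ctrl.get_state();c=ctrl.read_camera("wrist");cv2.imwrite("pics/w3.png",c["pixels"][:,:,::-1]);find(c,["start_button_top","stop_button_top","switch_box"],s)
print(s["eef_pos"],s["tcp_rot"])
E
```

```text
time: 9.2
eef_pos: [0.5099, 0.1219, 0.193]
tcp_rot: [0.991, 0.134, -0.001, -0.0]
contact_force: [0.6, -0.4, 0.4]
opening: 0.002
finger_force: 0.0
time: 9.62
eef_pos: [0.4745, 0.0271, 0.1936]
tcp_rot: [0.991, 0.132, -0.0, -0.0]
contact_force: [0.2, 0.2, -0.1]
opening: 0.002
finger_force: 0.0
start_button_top 0.9 [254. 168.] z-plane [0.486 0.031 0.056] depth [0.486 0.031 0.055]
stop_button_top 0.79 [344. 199.] z-plane [ 0.484 -0.052  0.076] depth [ 0.483 -0.052  0.074]
switch_box 0.67 [380. 317.] z-plane [ 0.323 -0.184  0.   ] depth [ 0.496 -0.007  0.255]
[0.4744808  0.02710796 0.19356148] [ 9.91205806e-01  1.32327973e-01 -4.99186909e-04 -3.30932806e-04]
```

View pics/w3.png

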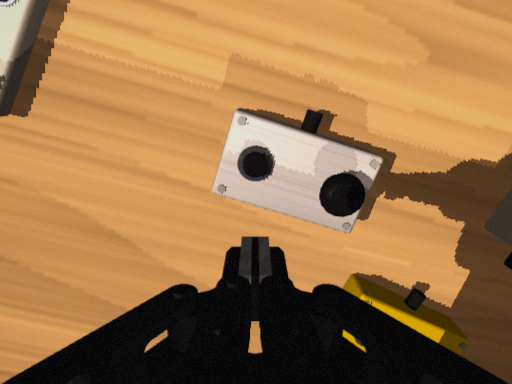

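The wrist view shows the start button at (256,163) and the mushroom stop at (343,194). That puts start near (0.490, 0.031). I descend.

```bash
python3 -m inch '[[1,0.016,0,0.036,0],[1,0.016,0,0.072,0],[1,0.016,0,0.1,0],[1,0.016,0,0.115,0],[1,0.016,0,0.115,0]]'
python3 -m inch '[[1,0,0,0,0],[1,0,0,0,0]]'
```

```text
time: 10.23
eef_pos: [0.4873, 0.034, 0.0747]
tcp_rot: [0.991, 0.135, -0.005, -0.001]
contact_force: [-0.5, 0.1, 0.6]
opening: 0.003
finger_force: 0.0
time: 10.4
eef_pos: [0.4918, 0.0329, 0.0806]
tcp_rot: [0.991, 0.135, 0.001, 0.0]
contact_force: [0.1, -0.8, -0.0]
opening: 0.002
finger_force: 0.0
```

```bash
python3 -m inch '[[1,-0.001,0.002,0.01,0],[1,-0.001,0.002,0.018,0],[1,-0.001,0.002,0.023,0],[1,-0.001,0.002,0.027,0],[1,-0.001,0.002,0.029,0]]'
python3 -m inch '[[1,0,0,0.001,0],[1,0,0,0.002,0],[1,0,0,0.002,0]]'
```

```text
time: 10.82
eef_pos: [0.4901, 0.0302, 0.0502]
tcp_rot: [0.991, 0.134, -0.0, -0.0]
contact_force: [-1.5, -1.0, 3.9]
opening: -0.004
finger_force: 2.2
time: 11.07
eef_pos: [0.4902, 0.0302, 0.0499]
tcp_rot: [0.991, 0.134, -0.001, -0.0]
contact_force: [-4.8, 0.4, 10.9]
opening: -0.003
finger_force: 5.7
```

Fully in (z 0.050, 11 N). I release and check everything.

```bash
python3 -m inch '[[1,0,0,-0.015,0],[1,0,0,-0.05,0],[1,0,0,-0.09,0],[1,0,0,-0.13,0],[1,0,0,-0.15,0]]'
python3 -m inch '[[1,0,0,0,0],[1,0,0,0,0]]'
python3 - <<'E'
from h import *
s=ctrl.get_state();c=ctrl.read_camera("wrist");find(c,["start_button_top","stop_button_top"],s)
c=ctrl.read_camera("scene");find(c,["dust_button_top","remote_center","maple_long","maple_short","sanding_block"])
for k in (-28,28): 
    r,o=pose(c);q=np.array([.5225,-.3102,.07])+np.array([.984,-.176,0])*k*.001;v=r.T@(q-o);print(k,dep(c,(v[0]/v[2]*c["fx"]+c["cx"],v[1]/v[2]*c["fy"]+c["cy"])))
E
```

```text
time: 11.48
eef_pos: [0.4922, 0.03, 0.2037]
tcp_rot: [0.991, 0.134, 0.004, 0.001]
contact_force: [1.0, 0.1, 0.7]
opening: 0.0
finger_force: 0.0
time: 11.65
eef_pos: [0.4908, 0.0301, 0.1997]
tcp_rot: [0.991, 0.134, 0.002, 0.0]
contact_force: [-0.2, 0.0, -1.3]
opening: 0.004
finger_force: 0.0
start_button_top 0.54 [368. 349.] z-plane [ 0.33  -0.15   0.056] depth [ 0.506 -0.     0.269]
dust_button_top 0.61 [353. 301.] z-plane [0.507 0.487 0.032] depth [0.507 0.487 0.032]
dust_button_top 0.55 [285. 260.] z-plane [0.576 0.285 0.032] depth [0.574 0.284 0.025]
remote_center 0.88 [300. 259.] z-plane [0.535 0.305 0.012] depth [0.539 0.308 0.024]
remote_center 0.75 [336. 309.] z-plane [0.551 0.474 0.012] depth [0.555 0.474 0.022]
maple_long 0.66 [156. 185.] z-plane [ 0.73  -0.183  0.   ] depth [ 0.735 -0.159  0.035]
maple_short 0.98 [196. 228.] z-plane [0.716 0.028 0.   ] depth [0.722 0.047 0.042]
sanding_block 0.79 [226. 257.] z-plane [0.698 0.162 0.   ] depth [0.704 0.172 0.032]
-28 [ 0.49826531 -0.29819826  0.07841238]
28 [ 0.54690233 -0.32309486  0.06064059]
```

```bash
python3 -c "
from plant import ctrl
print(ctrl.sign_off())"
```

```text
the job is handed in; nothing more can be done
None
```

I pressed all three controls in order (rocker fully on, round button latched in, start button fully in and released) and handed in the job at about 12 s; I didn't measure the start button's spring-back, and the hand-in returned no verdict.

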